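# Swing a long carton round the guide post and push it home in the taping bay

### The job

Push the long brown carton round the roller guide post and lengthwise into the taping bay, until its leading end is fully home against the bay's end stop. Only push it along the bench with the fingers - it must never be lifted or tipped - and leave the tape roll, the glue stick and the foil pouch where they are. Finish with the robot clear of everything.

Things in the scene. Friction and masses are not known exactly. Their poses are not given: they have to be found in the camera images.
- long_carton: Closed plain brown carton, 250 mm long (its x), 94 wide (y), 46 high, tape along the middle of its top, white label near its -x end; 0.2 to 0.4 kg, flat on the bench. Origin: centre of its underside. It starts across the line of the bay, on the right of the guide post, +x end away from the robot. Either end may go in first; swinging the +x end to the left is the short way.
- taping_bay: Fixed steel bay: two parallel fences 50 mm high with white strips, and an end stop; no floor. Origin: on the bench top, mid-mouth, where the parallel fences begin; x runs into the bay (about to the robot's left), y about towards the robot. Inner faces at y = -52 and +52 mm. Before the mouth the fences flare outwards 40 degrees, to about x = -40 mm, y = -86 and +86 mm.
- guide_post (a point): Foot, on the bench top, of the upright guide post before the bay's mouth: a grey roller 28 mm across, turning freely on a fixed stud, 86 mm high in all; at x = -230, y = +74 mm in the bay's frame. A carton in line with the bay passes it on the side away from the robot with 13 mm to spare. (A folding fixture with a 158 mm lever, no part of the job, stands at the right, near x 0.6, y -0.44.)
- end_stop (a point): Foot, on the bench top, of the middle of the end stop's face, at x = 170, y = 0 mm in the bay's frame. A carton fully home touches it: its centre is then at x = 45 mm and its last 80 mm stick out of the mouth.
- side_roller (a point): Foot, on the bench top, of the sprung, freely turning black side roller (40 mm across) in the bay's fence nearer the robot, at x = 95, y = +52 mm in the bay's frame. It sticks 6 mm into the bay, yields to 1 to 3 N and presses the carton towards the other fence.
- tape_roll: Roll of brown tape lying flat, 90 mm across, 48 mm high, loose bystander beyond the lane; origin: centre of its underside
- glue_stick: Glue stick standing upright, 25 mm across, 95 mm high, loose bystander between the robot and the bay's mouth; origin: centre of its underside
- pouch: Silver foil pouch 100 x 62 x 25 mm high, loose bystander between the robot and the bay; origin: centre of its underside

How it is judged (in metres and radians):
On the way:
1. the carton has been swung round the guide post: it is within 20 degrees of the bay's line, with its centre past the post's far side and its leading end at the mouth (angle between the x axis of long_carton and the x axis of taping_bay, either way round below 0.35 rad and x of long_carton in the frame of taping_bay above -0.16 m and y of long_carton in the frame of taping_bay between -0.06 and 0.05 m), for 0.1 s.
At the end, for the whole second after the job is handed in: the carton lies flat and still between the fences, in line with the bay within 4 degrees, its leading end within 7 mm of the end stop (x of long_carton in the frame of taping_bay between 0.038 and 0.05 m and y of long_carton in the frame of taping_bay between -0.01 and 0.01 m and angle between the x axis of long_carton and the x axis of taping_bay, either way round below 0.07 rad and height (world z) of long_carton below 0.005 m and angle between long_carton's own z axis and vertical below 0.05 rad and linear speed of long_carton below 0.01 m/s); the robot touches nothing.
It fails at once if the long carton was lifted off the bench (15 mm) or tipped (15 degrees) (height (world z) of long_carton above 0.015 m or angle between long_carton's own z axis and vertical above 0.26 rad).
It fails at once if a bystander (tape roll, glue stick, pouch) was shifted by 30 mm or more (distance of any of tape_roll, glue_stick, pouch from where it was at the start of the episode above 0.03 m).
It also fails if it takes over 72 s, if anything falls off the work surface, if the arm or the gripper's body presses on something with over 40 N, if the wrist force passes 120 N, or if a joint passes its speed limit or range.

### The arm

A 6-joint arm with a two-finger parallel gripper is mounted at the origin on a cart in front of the work surface, level with it; the furniture and walls round the work are solid. World frame = base frame: x ahead of the robot, y to its left, z up, the work surface at z = 0. Lengths are in mm, angles in degrees, forces in N, time in s.
With the tool pointing down it reaches from about 350 to 850 mm from the base axis. Payload 8.1 kg.
Tool frame: the origin (TCP) lies midway between the tips of the shut fingers; the grasp point (between the pads) lies 19 mm behind it; z points along the fingers, y is the direction in which the jaws open and shut (so a half turn about z gives the same grasp; the last joint's range is limited). The gripper opens to 85 mm and grips with 20 to 120 N. Pads are 22 mm wide; open, the fingers measure 114 mm over their backs; the gripper's body (76 mm by 85 mm) begins 54 mm behind the grasp point. The pads swing forward as they close: fully open they stand 13 mm farther back than shut.
Start: joints at [-71.299, 7.471, 85.268, -0, 87.261, -4.893], TCP at [240.176, -549.837, 231.292] pointing down, gripper open.
Joint ranges: [-169.43, 169.43], [-51.17, 129.36], [1.28, 143.12], [-76.62, 256.62], [0, 156.53], [-152.29, 152.29]. Speed limits (degrees/s): [136.94, 136.94, 159.86, 180, 180, 180].

### API

Orientations are given as [roll, pitch, yaw] about the fixed x, y, z axes, in that order (R = Rz(yaw) Ry(pitch) Rx(roll)).
In Python, from bench import telemetry, snapshot, camera_params, job gives the robot as it stands. The module is installed in compiled form; this text tells all that it offers.
- The arm moves only by the shell command python3 -m jog 'ROWS' [FORCE]. ROWS is JSON, a list that holds one entry, the list of rows, each a list of 7 numbers: the shift along the tool's x, y, z in units of 50 mm (1.0 is 50 mm), then the turn, a rotation vector about the tool's x, y, z in units of 2 pi rad (1.0 is 2 pi rad), then the opening, from 0 (shut) to 1 (fully open). In form: [[[dx, dy, dz, rx, ry, rz, claw], ...]]. A call has 1 to 12 rows; each row shifts and turns the commanded pose from where the row before left it, along the tool's axes as they then stand; what a row does not reach is not made up. A row lasts 1/8 s, in which the tool goes at most 62.5 mm and 10.7 degrees, less where a joint would pass 70% of its speed; a pose out of reach is approached as far as the arm can. A call with a number of a shift or a turn outside -1 to 1 is refused whole. A call with a gripper value outside its range is refused whole. The fingers move at their own pace and stop on an object; FORCE is the grip in N (left out, the last holds). Time passes only in rows, so rows that do not move let the fingers close. It gives the time, the measured TCP pose, the force and the opening at its end, in the units of the state.
- telemetry.sense(): the state, without advancing time (a new reading comes with each control period).
- snapshot(name): name is "scene" or "top" or "wrist"; returns (picture, depth): 400x640x3 uint8, red, green, blue; 400x640 float32, mm along the optical axis (not along the pixel's ray), 0 where there is no reading.
- camera_params(name): a dict with "K" (3x3 intrinsics, pixels), "D" ([k1, k2, p1, p2, k3] as OpenCV has them; the pictures are not rectified), "extrinsics" (4x4, takes a point from camera to world coordinates). Camera axes: x right, y down, z forward; pixel columns grow to the right and rows downward; lengths in mm; the calibration is good to about 2 mm. A picture is of the moment at which its call begins: read the wrist's pose just before it. camera_params takes no time and is no camera call; for the wrist camera it gives the pose at the moment of the call.
- job.hand_in(): hands the job in, once; it reports no verdict.
The state is a dict: "time": time; "joint_pos": joint angles; "qd": joint speeds; "joint_efforts": joint torques, N m; "tool_pos": TCP position; "tcp_rot": TCP orientation; "ft_force": force on the tool from outside, world axes, zero at the start; "wrist_torque": the same for the moment, N m; "finger_gap": finger opening in mm.
Only numpy, scipy, OpenCV 4.12 (cv2) and the standard library are available. Lean on these libraries where they do the work, as an engineer would, in place of code of your own. Each camera call takes 0.05 s, during which the arm holds its last target. There are 200 camera calls.

## Working session

There is one attempt and no reset: what is moved stays moved. The work goes in short steps, Python scripts to look and compute and a shell command to move; the robot and the scene stay as the last step left them, time stands still between calls to the robot, and variables do not carry over. Pictures are saved under pics/ and viewed, about 8 in all and at most 12, crops included, and the job is handed in when it is done.

```bash
mkdir -p pics
cat > h.py <<'E'
import numpy as np, cv2
from bench import telemetry, snapshot, camera_params, job
def pix2w(cam, uv, z=None, depth=None):
    p=camera_params(cam);K=np.array(p["K"],float);D=np.array(p["D"],float);T=np.array(p["extrinsics"],float)
    uv=np.array(uv,float).reshape(-1,1,2)
    n=cv2.undistortPoints(uv,K,D).reshape(-1,2)
    r=np.c_[n,np.ones(len(n))]@T[:3,:3].T;o=T[:3,3]
    z=np.broadcast_to(z,len(n))
    return o+r*((z-o[2])/r[:,2])[:,None]
def st():
    s=telemetry.sense();return {k:np.round(s[k],2).tolist() for k in("time","joint_pos","tool_pos","tcp_rot","ft_force","finger_gap")}
E
python3 - <<'E'
from h import *
for c in("top","scene"):
    im,d=snapshot(c);cv2.imwrite(f"pics/{c}0.png",im[:,:,::-1]);np.save(f"/tmp/{c}0.npy",d)
    print(np.round(camera_params(c)["extrinsics"],2).tolist())
print(st())
E
```

```text
[[-0.01, -0.99, 0.16, 407.23], [-1.0, 0.01, -0.0, 114.28], [-0.0, -0.16, -0.99, 929.34], [0.0, 0.0, 0.0, 1.0]]
[[-0.55, -0.56, 0.62, -44.27], [-0.84, 0.38, -0.39, 505.28], [-0.01, -0.74, -0.68, 715.03], [0.0, 0.0, 0.0, 1.0]]
{'time': 0.1, 'joint_pos': [-71.3, 7.51, 85.32, -0.0, 87.26, -4.89], 'tool_pos': [240.02, -549.39, 230.35], 'tcp_rot': [-179.91, -0.01, 23.59], 'ft_force': [0.08, -0.54, -0.29], 'finger_gap': 85.65}
```

View pics/top0.png

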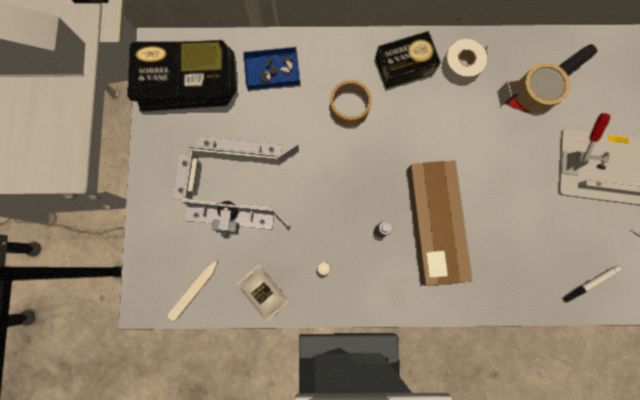

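View pics/scene0.png

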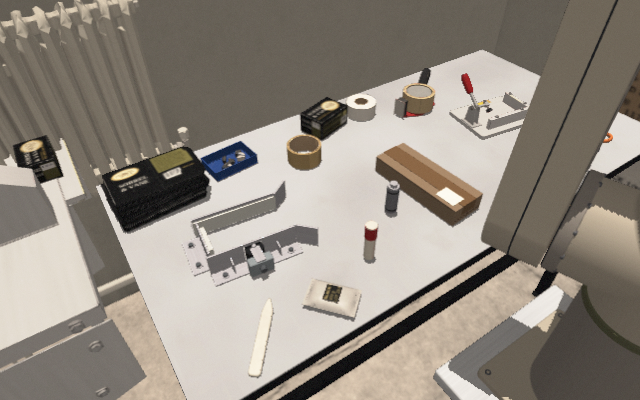

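The top view shows the bay at about (185–285, 140–228), the post at (383,230) and the carton with corners near (411,163), (456,161), (471,281) and (424,285). The tape roll is at (350,103), the glue stick at (323,269) and the pouch at (262,292). I'll enlarge it to read these more closely.

Run:
```python
import cv2
im=cv2.imread("pics/top0.png")
a=cv2.resize(im[130:310,170:310],None,fx=3,fy=3,interpolation=cv2.INTER_CUBIC)
b=cv2.resize(im[130:310,365:485],None,fx=3,fy=3,interpolation=cv2.INTER_CUBIC)
o=cv2.hconcat([a,b])
for i in range(0,o.shape[0],60): cv2.putText(o,str(130+i//3),(0,i+4),0,.35,(0,0,255),1); cv2.line(o,(25,i),(32,i),(0,0,255),1)
for i in range(0,420,60): cv2.putText(o,str(170+i//3),(i-10,10),0,.35,(255,0,0),1)
for i in range(0,360,60): cv2.putText(o,str(365+i//3),(420+i-10,10),0,.35,(255,0,0),1)
cv2.imwrite("pics/crop1.png",o)
```

```text
(no output)
```

View pics/crop1.png

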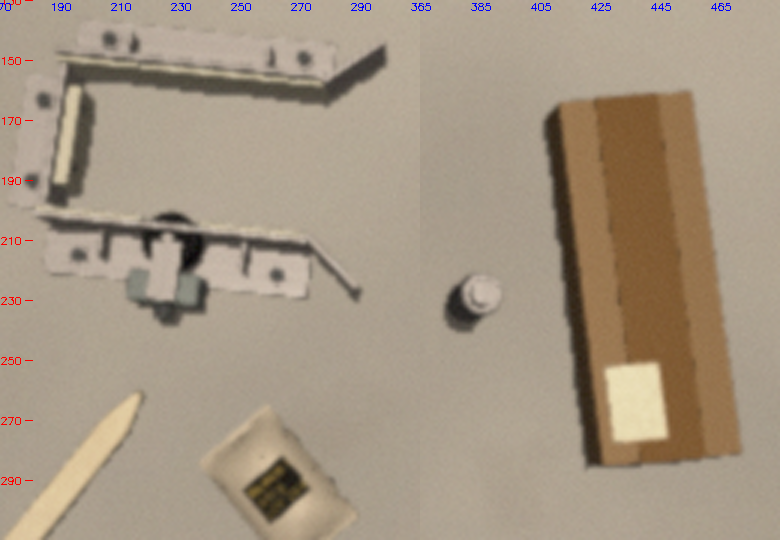

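Run:
```python
from h import *
n=["farIn_end","farIn_mouth","nearIn_end","nearIn_mouth"]
f=pix2w("top",[(190.7,150),(278.7,158),(182.7,200),(272.7,209)],50)
print(dict(zip(n,np.round(f[:,:2]).tolist())))
fl=pix2w("top",[(298.5,146),(289,228.5)],50);print("flare tips",np.round(fl[:,:2]))
print("post",np.round(pix2w("top",[(386.3,228)],86)))
c=pix2w("top",[(411,164.3),(455.3,160.3),(472,281.3),(426,284.5)],46)[:,:2];print("carton",np.round(c),c.mean(0))
for a,b in((0,1),(1,2),(2,3),(3,0)):print(np.linalg.norm(c[a]-c[b]),np.degrees(np.arctan2(*(c[b]-c[a])[::-1])))
print("roll",np.round(pix2w("top",[(350,103)],48)),"glue",np.round(pix2w("top",[(323,268)],95)),"pouch",np.round(pix2w("top",[(262,292)],25)))
m=(f[1]+f[3])/2
for k in((f[0]-f[1]),(f[2]-f[3])):print(np.degrees(np.arctan2(k[1],k[0])))
print(m,np.linalg.norm(f[1]-f[3]))
```

```text
{'farIn_end': [652.0, 374.0], 'farIn_mouth': [633.0, 190.0], 'nearIn_end': [546.0, 386.0], 'nearIn_mouth': [526.0, 202.0]}
flare tips [[659. 149.]
 [486. 168.]]
post [[482. -23.  86.]]
carton [[ 618.  -86.]
 [ 626. -179.]
 [ 378. -198.]
 [ 372. -105.]] [ 498.563101   -142.05811358]
93.28891242390327 -85.19930859828972
249.44688341692168 -175.67961939246933
92.46965186657361 93.43103050031188
247.23097036871312 4.512066500748555
roll [[753.  39.  48.]] glue [[406. 101.  95.]] pouch [[359. 225.  25.]]
84.18880788703804
83.7817777895298
[579.70075062 195.75707236  50.        ] 107.73497052060242
```

```bash
cat >> h.py <<'E'
A=np.radians(84.0);M=np.array([579.7,195.8]);RB=np.array([[np.cos(A),-np.sin(A)],[np.sin(A),np.cos(A)]])
def w2b(p): return (np.asarray(p,float)[...,:2]-M)@RB
def b2w(p): return np.asarray(p,float)@RB.T+M
def carton(save=None):
    im,d=snapshot("top")
    if save: cv2.imwrite(f"pics/{save}.png",im[:,:,::-1])
    hsv=cv2.cvtColor(im,cv2.COLOR_RGB2HSV)
    m=((hsv[...,0]<20)&(hsv[...,1]>75)&(hsv[...,2]>70)&(d>0)).astype(np.uint8)
    v,u=np.nonzero(m)
    p=camera_params("top");K=np.array(p["K"]);T=np.array(p["extrinsics"])
    n=cv2.undistortPoints(np.c_[u,v].astype(float).reshape(-1,1,2),K,np.array(p["D"])).reshape(-1,2)
    w=(np.c_[n,np.ones(len(n))]*d[v,u][:,None])@T[:3,:3].T+T[:3,3]
    k=(w[:,2]>36)&(w[:,2]<56)&(w[:,1]<330)&(w[:,1]>-350)&(w[:,0]<690)&(w[:,0]>300)
    mm=np.zeros_like(m);mm[v[k],u[k]]=1
    mm=cv2.morphologyEx(mm,cv2.MORPH_CLOSE,np.ones((9,9)))
    mm=cv2.morphologyEx(mm,cv2.MORPH_OPEN,np.ones((3,3)))
    _,l,s,_=cv2.connectedComponentsWithStats(mm);j=1+np.argmax(s[1:,4])
    v,u=np.nonzero(l==j)
    q=pix2w("top",np.c_[u,v],46)[:,:2]
    b=w2b(q).astype(np.float32)
    r=cv2.minAreaRect(b);bx=cv2.boxPoints(r)
    e=bx[1]-bx[0];f=bx[2]-bx[1]
    if np.linalg.norm(f)>np.linalg.norm(e): e=f
    a=np.degrees(np.arctan2(e[1],e[0]))%180; a=a-180 if a>90 else a
    print("carton bay c",np.round(r[0],1),"size",np.round(r[1],1),"ang",round(a,1),"world c",np.round(b2w(r[0]),1),"corners w",np.round(b2w(bx)).tolist())
    return np.array(r[0]),a
def rows(wx,wy,z):
    "shift from here to world x,y,z in units of 50 mm, tool axes (tool down)"
    s=telemetry.sense();p=np.array(s["tool_pos"]);y=np.radians(s["tcp_rot"][2]);d=np.array([wx,wy,z])-p
    return np.round(np.array([d[0]*np.cos(y)+d[1]*np.sin(y),d[0]*np.sin(y)-d[1]*np.cos(y),-d[2]])/50,3)
E
python3 -c "
from h import *
carton()"
python3 -m jog '[[[0,0,0,0,0,0.0265,0.5],[0,0,0,0,0,0.0265,0.5],[0.272,-0.776,0,0,0,0,0.5],[0.272,-0.776,0,0,0,0,0.5],[0.272,-0.776,0,0,0,0,0.5],[0.272,-0.776,0,0,0,0,0.5],[0.272,-0.776,0,0,0,0,0.5],[0.272,-0.776,0,0,0,0,0.5],[0.272,-0.776,0,0,0,0,0.5],[0.272,-0.776,0,0,0,0,0.5],[0.272,-0.776,0,0,0,0,0.5],[0.272,-0.776,0,0,0,0,0.5]]]'
python3 -c "
from h import *
print(st(),rows(345,-152,12))"
```

```text
carton bay c [-343.1   45. ] size [ 95.1 250.9] ang -79.6 world c [ 499.1 -140.7] corners w [[378.0, -198.0], [628.0, -179.0], [621.0, -84.0], [370.0, -103.0]]
time: 1.65
tool_pos: [345.2, -151.0, 231.2]
tcp_rot: [180.0, -0.0, 4.5]
ft_force: [0.6, -0.6, 0.3]
finger_gap: 42.9
{'time': 1.65, 'joint_pos': [-31.44, -29.51, 117.63, 0.0, 91.88, 54.06], 'tool_pos': [345.25, -151.03, 231.16], 'tcp_rot': [180.0, -0.01, 4.5], 'ft_force': [0.63, -0.58, 0.27], 'finger_gap': 42.88} [-0.006  0.019  4.383]
```

```bash
python3 -m jog '[[[0,0,0.9,0,0,0,0.5],[0,0,0.9,0,0,0,0.5],[0,0,0.9,0,0,0,0.5],[0,0,0.8,0,0,0,0.5],[0,0,0.6,0,0,0,0.5],[0,0,0.28,0,0,0,0.5],[0.2,0,0,0,0,0,0.5],[0.15,0,0,0,0,0,0.5],[0.15,0,0,0,0,0,0.5],[0.15,0,0,0,0,0,0.5],[0.15,0,0,0,0,0,0.5],[0,0,0,0,0,0,0.5]]]'
python3 -c "
from h import *
print(st());carton()"
```

```text
time: 3.15
tool_pos: [386.0, -149.2, 12.5]
tcp_rot: [180.0, -0.1, 4.5]
ft_force: [-0.8, -0.4, 0.4]
finger_gap: 42.6
{'time': 3.15, 'joint_pos': [-28.26, -8.58, 125.54, 0.02, 63.0, 57.2], 'tool_pos': [385.97, -149.19, 12.52], 'tcp_rot': [179.99, -0.05, 4.54], 'ft_force': [-0.83, -0.38, 0.44], 'finger_gap': 42.63}
carton bay c [-337.6   21.5] size [ 95.5 248.4] ang -79.4 world c [ 523.  -137.7] corners w [[403.0, -195.0], [651.0, -175.0], [643.0, -80.0], [395.0, -100.0]]
```

```bash
python3 -m jog '[[[0.15,0,0,0,0,0,0.5],[0.16,0,0,0,0,0,0.5],[0.16,0,0,0,0,0,0.5],[0.16,0,0,0,0,0,0.5],[0.16,0,0,0,0,0,0.5],[0.16,0,0,0,0,0,0.5],[0.15,0,0,0,0,0,0.5],[0,0,0,0,0,0,0.5],[-0.4,0,0,0,0,0,0.3],[0,0,-0.8,0,0,0,0],[0,0,-0.8,0,0,0,0],[0,0,-0.5,0,0,0,0]]]'
python3 -c "
from h import *
print(st());c,a=carton()
t=np.radians(a);R=np.array([[np.cos(t),-np.sin(t)],[np.sin(t),np.cos(t)]])
w=b2w(R@[95,-47-25]+c);print(w,rows(*w,117))"
```

```text
time: 4.7
tool_pos: [420.9, -146.9, 119.8]
tcp_rot: [179.9, -0.2, 4.5]
ft_force: [-0.4, -0.6, 0.5]
finger_gap: -0.2
{'time': 4.7, 'joint_pos': [-25.84, -12.57, 116.59, 0.01, 75.8, 59.65], 'tool_pos': [420.88, -146.92, 119.75], 'tcp_rot': [179.91, -0.16, 4.51], 'ft_force': [-0.45, -0.59, 0.48], 'finger_gap': -0.19}
carton bay c [-328.8  -27.1] size [ 95.5 244.1] ang -79.4 world c [ 572.3 -134. ] corners w [[454.0, -191.0], [698.0, -172.0], [690.0, -77.0], [447.0, -96.0]]
[ 672.75272236 -198.26315652] [4.911 1.403 0.116]
```

```bash
sed -i 's/w\[:,0\]<690/w[:,0]<725/' h.py; python3 -m jog '[[[0.82,0.235,0,0,0,0,0],[0.82,0.235,0,0,0,0,0],[0.82,0.235,0,0,0,0,0],[0.82,0.235,0,0,0,0,0],[0.82,0.235,0,0,0,0,0],[0.82,0.235,0,0,0,0,0],[0,0,0.5,0,0,0,0],[0,0,0.7,0,0,0,0],[0,0,0.6,0,0,0,0],[0,0,0.32,0,0,0,0],[0,-0.1,0,0,0,0,0],[0,-0.1,0,0,0,0,0]]]'
python3 -c "
from h import *
print(st());carton()"
python3 -m jog '[[[0.084,-0.197,0,0,0,-0.0111,0],[0.084,-0.197,0,0,0,-0.0111,0],[0.084,-0.197,0,0,0,-0.0111,0],[0.084,-0.197,0,0,0,-0.0111,0],[0.084,-0.197,0,0,0,-0.0111,0],[0.084,-0.197,0,0,0,-0.0111,0]]]'
python3 -c "
from h import *
print(st());carton()"
```

```text
time: 6.25
tool_pos: [671.0, -187.4, 12.9]
tcp_rot: [179.9, -0.1, 4.5]
ft_force: [0.5, 0.0, -0.2]
finger_gap: 0.1
{'time': 6.25, 'joint_pos': [-19.82, 32.36, 78.22, -0.0, 69.29, 65.67], 'tool_pos': [671.03, -187.44, 12.94], 'tcp_rot': [179.94, -0.12, 4.51], 'ft_force': [0.46, 0.02, -0.19], 'finger_gap': 0.15}
carton bay c [-327.4  -30.8] size [ 96.3 251.5] ang -79.0 world c [ 576.1 -133. ] corners w [[455.0, -192.0], [706.0, -170.0], [697.0, -74.0], [447.0, -96.0]]
time: 7.05
tool_pos: [680.9, -124.2, 13.4]
tcp_rot: [179.9, -0.1, 28.6]
ft_force: [0.4, -1.2, -0.4]
finger_gap: 0.3
{'time': 7.05, 'joint_pos': [-14.57, 31.64, 79.17, -0.01, 69.01, 46.79], 'tool_pos': [680.86, -124.18, 13.39], 'tcp_rot': [179.87, -0.13, 28.64], 'ft_force': [0.42, -1.25, -0.41], 'finger_gap': 0.27}
carton bay c [-287.8  -39.7] size [ 93.2 210.5] ang -59.6 world c [589.1 -94.6] corners w [[512.0, -180.0], [704.0, -94.0], [666.0, -9.0], [474.0, -96.0]]
```

```bash
python3 -m jog '[[[0.084,-0.197,0,0,0,-0.0111,0],[0.084,-0.197,0,0,0,-0.0111,0],[0.084,-0.197,0,0,0,-0.0111,0],[0.084,-0.197,0,0,0,-0.0111,0],[0.084,-0.197,0,0,0,-0.0111,0],[0.084,-0.197,0,0,0,-0.0111,0],[0,0,0,0,0,0,0]]]'
python3 -c "
from h import *
print(st());carton('p2')"
```

```text
time: 7.98
tool_pos: [663.4, -62.4, 12.8]
tcp_rot: [179.9, -0.1, 52.4]
ft_force: [0.3, 0.6, -0.0]
finger_gap: -0.0
{'time': 7.98, 'joint_pos': [-9.78, 28.19, 83.98, 0.01, 67.71, 27.77], 'tool_pos': [663.38, -62.39, 12.76], 'tcp_rot': [179.9, -0.06, 52.45], 'ft_force': [0.32, 0.61, -0.02], 'finger_gap': -0.0}
carton bay c [-189.3  -53.6] size [ 65.6 117.9] ang -89.6 world c [613.3   1.9] corners w [[551.0, -25.0], [669.0, -36.0], [675.0, 29.0], [558.0, 40.0]]
```

View pics/p2.png

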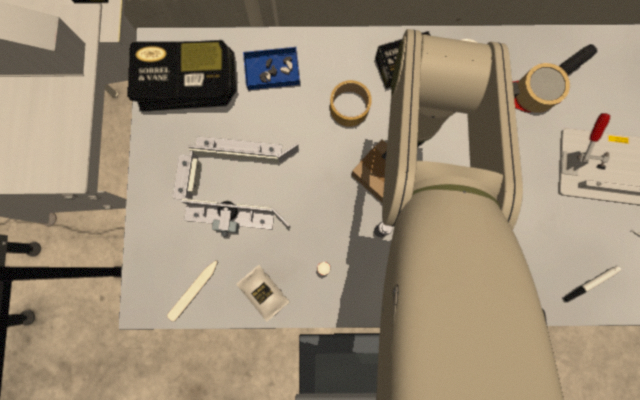

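The arm hides most of the carton from the top camera; only its left corner shows, near (353,172). I'll use the scene camera for this pose.

```bash
sed -i 's/def carton(save=None):/def carton(save=None,cam="top"):/; s/snapshot("top")/snapshot(cam)/; s/p=camera_params("top");K=np.array(p\["K"\]);T/p=camera_params(cam);K=np.array(p["K"]);T/; s/q=pix2w("top",/q=pix2w(cam,/' h.py
python3 -c "
from h import *
carton('p3','scene')"
```

```text
carton bay c [-2.764e+02  2.000e-01] size [106. 249.] ang -37.4 world c [550.6 -79.1] corners w [[503.0, -206.0], [675.0, -25.0], [598.0, 48.0], [426.0, -133.0]]
```

View pics/p3.png

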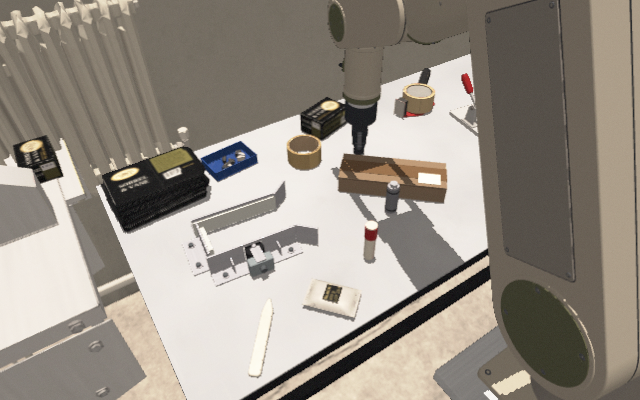

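Scene view: the carton is flat, swung to about −37° from the bay line, and beyond the post at (392,190). The fingers are on its far side at (358,150). I'll keep swinging it.

```bash
python3 -m jog '[[[0.084,-0.197,0,0,0,-0.0111,0],[0.084,-0.197,0,0,0,-0.0111,0],[0.084,-0.197,0,0,0,-0.0111,0],[0.084,-0.197,0,0,0,-0.0111,0],[0.084,-0.197,0,0,0,-0.0111,0],[0.084,-0.197,0,0,0,-0.0111,0],[0,0,0,0,0,0,0]]]'
python3 -c "
from h import *
print(st());carton('p4','scene')"
```

```text
time: 8.95
tool_pos: [622.3, -13.6, 11.7]
tcp_rot: [180.0, -0.0, 76.4]
ft_force: [0.7, -0.4, 0.1]
finger_gap: -0.0
{'time': 8.95, 'joint_pos': [-5.97, 22.38, 91.8, 0.0, 65.79, 7.68], 'tool_pos': [622.32, -13.55, 11.74], 'tcp_rot': [179.97, -0.0, 76.36], 'ft_force': [0.7, -0.38, 0.08], 'finger_gap': -0.04}
carton bay c [-266.8   27.5] size [104.2 253. ] ang -16.8 world c [524.5 -66.7] corners w [[524.0, -204.0], [621.0, 30.0], [525.0, 70.0], [428.0, -163.0]]
```

```bash
python3 -m jog '[[[0,0.3,0,0,0,0,0],[0,0.1,-0.8,0,0,0,0],[0,0,-0.8,0,0,0,0],[0,0,-0.6,0,0,0.026,0]]]'
python3 -c "
from h import *
w=b2w([-422,48]);print(w,rows(*w,12),st()['tool_pos']);carton('p5','scene')"
```

```text
time: 9.5
tool_pos: [642.6, -18.9, 123.4]
tcp_rot: [179.9, -0.0, 66.7]
ft_force: [0.3, 0.5, 0.7]
finger_gap: -0.2
[ 487.85193752 -218.87087361] [-4.896 -1.264  2.229] [642.57, -18.92, 123.44]
carton bay c [-266.7   27.9] size [105.3 252.8] ang -17.0 world c [524.1 -66.6] corners w [[523.0, -203.0], [622.0, 29.0], [525.0, 70.0], [426.0, -162.0]]
```

```bash
python3 -m jog '[[[-0.816,-0.211,0,0,0,0,0],[-0.816,-0.211,0,0,0,0,0],[-0.816,-0.211,0,0,0,0,0],[-0.816,-0.211,0,0,0,0,0],[-0.816,-0.211,0,0,0,0,0],[-0.816,-0.211,0,0,0,0,0],[0,0,0.5,0,0,0,0],[0,0,0.7,0,0,0,0],[0,0,0.7,0,0,0,0],[0,0,0.33,0,0,0,0],[0.2,0,0,0,0,0,0],[0.15,0,0,0,0,0,0]]]'
python3 -m jog '[[[0.15,0,0,0,0,0,0],[0.15,0,0,0,0,0,0],[0.15,0,0,0,0,0,0],[0.15,0,0,0,0,0,0],[0.15,0,0,0,0,0,0],[0.15,0,0,0,0,0,0],[0,0,0,0,0,0,0]]]'
python3 -c "
from h import *
print(st(),w2b(st()['tool_pos']));carton('p6','scene')"
```

```text
time: 11.05
tool_pos: [496.1, -202.9, 11.2]
tcp_rot: [179.9, 0.0, 67.1]
ft_force: [-0.8, -1.4, -1.2]
finger_gap: -0.3
time: 11.92
tool_pos: [512.2, -160.4, 9.5]
tcp_rot: [-180.0, -0.0, 67.1]
ft_force: [-0.2, 0.2, -0.6]
finger_gap: 0.3
{'time': 11.92, 'joint_pos': [-22.89, 10.87, 106.15, 0.04, 63.02, -0.03], 'tool_pos': [512.23, -160.43, 9.46], 'tcp_rot': [-179.95, -0.04, 67.12], 'ft_force': [-0.16, 0.23, -0.57], 'finger_gap': 0.3} [-361.3310702    29.86421781]
carton bay c [-220.9   13.4] size [104.3 252.7] ang -17.0 world c [543.3 -22.5] corners w [[542.0, -159.0], [641.0, 73.0], [545.0, 114.0], [446.0, -118.0]]
```

```bash
python3 -m jog '[[[0.15,0,0,0,0,0,0],[0.15,0,0,0,0,0,0],[0.15,0,0,0,0,0,0],[0.15,0,0,0,0,0,0],[0.15,0,0,0,0,0,0],[0,0,0,0,0,0,0]]]'
python3 -c "
from h import *
print(st(),w2b(st()['tool_pos']));carton('p7','scene')"
```

```text
time: 12.72
tool_pos: [527.2, -126.1, 9.9]
tcp_rot: [180.0, -0.0, 67.1]
ft_force: [0.3, -0.2, 1.9]
finger_gap: 0.1
{'time': 12.72, 'joint_pos': [-18.89, 11.53, 105.34, 0.02, 63.12, 3.97], 'tool_pos': [527.2, -126.15, 9.87], 'tcp_rot': [179.99, -0.02, 67.13], 'ft_force': [0.33, -0.21, 1.91], 'finger_gap': 0.11} [-325.67406854   18.55946076]
carton bay c [-185.5    3.3] size [103.5 252.5] ang -15.9 world c [557.   11.6] corners w [[558.0, -125.0], [652.0, 110.0], [556.0, 148.0], [462.0, -86.0]]
```

```bash
python3 -m jog '[[[-0.3,0,0,0,0,0,0],[-0.1,0,-0.8,0,0,0,0],[0,0,-0.8,0,0,0,0],[0,0,-0.6,0,0,0,0]]]'
python3 -c "
from h import *
w=b2w([-126.5,-99.5]);print(w,rows(*w,12),st()['tool_pos']);carton()"
```

```text
time: 13.28
tool_pos: [519.1, -146.8, 121.8]
tcp_rot: [179.9, 0.0, 67.0]
ft_force: [0.3, -0.7, -0.3]
finger_gap: -0.2
[665.43207799  59.59239814] [4.942 1.083 2.197] [519.13, -146.78, 121.83]
carton bay c [-189.5   -1.1] size [ 95.5 251.2] ang -15.9 world c [561.    7.2] corners w [[558.0, -127.0], [652.0, 106.0], [563.0, 142.0], [470.0, -92.0]]
```

```bash
python3 -m jog '[[[0.824,0.18,0,0,0,0,0],[0.824,0.18,0,0,0,0,0],[0.824,0.18,0,0,0,0,0],[0.824,0.18,0,0,0,0,0],[0.824,0.18,0,0,0,0,0],[0.824,0.18,0,0,0,0,0],[0,0,0.5,0,0,0,0],[0,0,0.7,0,0,0,0],[0,0,0.7,0,0,0,0],[0,0,0.29,0,0,0,0],[0,-0.15,0,0,0,0,0],[0,-0.15,0,0,0,0,0]]]'
python3 -m jog '[[[0.05,-0.14,0,0,0,-0.009,0],[0.05,-0.14,0,0,0,-0.009,0],[0.05,-0.14,0,0,0,-0.009,0],[0.05,-0.14,0,0,0,-0.009,0],[0,0,0,0,0,0,0]]]'
python3 -c "
from h import *
print(st(),w2b(st()['tool_pos']));carton('p8','scene')"
```

```text
time: 14.82
tool_pos: [652.0, 67.1, 12.1]
tcp_rot: [179.9, -0.1, 67.1]
ft_force: [1.8, 0.3, 0.8]
finger_gap: -0.6
time: 15.45
tool_pos: [628.5, 85.8, 12.3]
tcp_rot: [179.8, -0.0, 80.1]
ft_force: [-0.4, 0.4, 0.6]
finger_gap: -0.2
{'time': 15.45, 'joint_pos': [3.15, 23.84, 89.84, 0.0, 66.17, 13.08], 'tool_pos': [628.52, 85.85, 12.3], 'tcp_rot': [179.85, -0.04, 80.06], 'ft_force': [-0.36, 0.38, 0.59], 'finger_gap': -0.15} [-104.24460282  -60.04546347]
carton bay c [-184.3   13.7] size [103.2 254.4] ang -4.1 world c [546.8  14. ] corners w [[575.0, -120.0], [620.0, 130.0], [518.0, 148.0], [474.0, -102.0]]
```

```bash
python3 -m jog '[[[0,-0.12,0,0,0,0,0],[0,0,0,0,0,0,0],[0,0.3,0,0,0,0,0],[0,0.1,-0.8,0,0,0,0.2],[0,0,-0.8,0,0,0,0.4],[0,0,-0.6,0,0,-0.011,0.4]]]'
python3 -c "
from h import *
w=b2w([-340,3]);print(w,rows(*w,14),st()['tool_pos'],st()['tcp_rot']);carton('p9','scene')"
```

```text
time: 16.25
tool_pos: [642.0, 82.7, 122.1]
tcp_rot: [179.9, -0.0, 84.0]
ft_force: [0.4, 0.2, -0.3]
finger_gap: 34.5
[ 541.1767568  -142.02385904] [-4.68  -1.538  2.162] [641.99, 82.72, 122.09] [179.95, -0.0, 84.04]
carton bay c [-185.3   15.4] size [102.8 253.8] ang -1.4 world c [545.   13.1] corners w [[579.0, -119.0], [612.0, 132.0], [510.0, 146.0], [478.0, -106.0]]
```

```bash
python3 -m jog '[[[-0.78,-0.256,0,0,0,0,0.4],[-0.78,-0.256,0,0,0,0,0.4],[-0.78,-0.256,0,0,0,0,0.4],[-0.78,-0.256,0,0,0,0,0.4],[-0.78,-0.256,0,0,0,0,0.4],[-0.78,-0.256,0,0,0,0,0.4],[0,0,0.5,0,0,0,0.4],[0,0,0.7,0,0,0,0.4],[0,0,0.7,0,0,0,0.4],[0,0,0.25,0,0,0,0.4],[0.2,0,0,0,0,0,0.4],[0.15,0,0,0,0,0,0.4]]]'
python3 -m jog '[[[0.18,0,0,0,0,0,0.4],[0.18,0,0,0,0,0,0.4],[0.18,0,0,0,0,0,0.4],[0.18,0,0,0,0,0,0.4],[0.18,0,0,0,0,0,0.4],[0.18,0,0,0,0,0,0.4],[0.18,0,0,0,0,0,0.4],[0.18,0,0,0,0,0,0.4],[0,0,0,0,0,0,0.4]]]'
python3 -c "
from h import *
print(st(),w2b(st()['tool_pos']));carton('p10','scene');carton()"
```

```text
time: 17.8
tool_pos: [543.8, -124.1, 14.3]
tcp_rot: [179.9, 0.0, 84.0]
ft_force: [-0.2, -1.6, -0.0]
finger_gap: 34.0
time: 18.92
tool_pos: [549.8, -51.9, 12.5]
tcp_rot: [-180.0, -0.0, 84.0]
ft_force: [-0.1, 0.1, -0.2]
finger_gap: 33.9
{'time': 18.92, 'joint_pos': [-10.73, 12.77, 103.58, 0.04, 63.71, -4.78], 'tool_pos': [549.81, -51.85, 12.53], 'tcp_rot': [-179.95, -0.04, 84.03], 'ft_force': [-0.09, 0.06, -0.19], 'finger_gap': 33.91} [-249.41770316    3.83978552]
carton bay c [-109.    11.7] size [103.7 254.8] ang -2.2 world c [556.7  88.6] corners w [[590.0, -45.0], [626.0, 207.0], [524.0, 222.0], [487.0, -30.0]]
carton bay c [-106.4    6.8] size [ 95.2 239.2] ang -2.0 world c [561.8  90.7] corners w [[592.0, -34.0], [626.0, 203.0], [531.0, 216.0], [498.0, -21.0]]
```

```bash
python3 -m jog '[[[0.2,0,0,0,0,0,0.4],[0.2,0,0,0,0,0,0.4],[0.2,0,0,0,0,0,0.4],[0.2,0,0,0,0,0,0.4],[0.2,0,0,0,0,0,0.4],[0.2,0,0,0,0,0,0.4],[0.2,0,0,0,0,0,0.4],[0.2,0,0,0,0,0,0.4],[0.2,0,0,0,0,0,0.4],[0.2,0,0,0,0,0,0.4],[0.2,0,0,0,0,0,0.4],[0,0,0,0,0,0,0.4]]]'
python3 -c "
from h import *
print(st(),w2b(st()['tool_pos']));carton('p11','scene');carton()"
```

```text
time: 20.52
tool_pos: [561.7, 57.6, 12.9]
tcp_rot: [180.0, -0.0, 84.1]
ft_force: [-0.1, -0.2, -0.1]
finger_gap: 33.8
{'time': 20.52, 'joint_pos': [0.64, 14.41, 101.58, 0.02, 63.99, 6.57], 'tool_pos': [561.74, 57.61, 12.88], 'tcp_rot': [179.99, -0.02, 84.06], 'ft_force': [-0.14, -0.16, -0.14], 'finger_gap': 33.81} [-139.31031192    3.4168249 ]
carton bay c [1.7 5.7] size [102.3 249.6] ang -4.0 world c [574.2 198.1] corners w [[603.0, 66.0], [646.0, 312.0], [545.0, 330.0], [502.0, 84.0]]
carton bay c [23.9  0.5] size [ 96.  202.2] ang -3.5 world c [581.7 219.6] corners w [[612.0, 112.0], [646.0, 311.0], [551.0, 327.0], [518.0, 128.0]]
```

```bash
sed -i 's/w\[:,1\]<330/w[:,1]<400/' h.py; python3 -m jog '[[[0.15,0.06,0,0,0,0,0.4],[0.15,0.06,0,0,0,0,0.4],[0.15,0.06,0,0,0,0,0.4],[0.15,0.06,0,0,0,0,0.4],[0.12,0.06,0,0,0,0,0.4],[0.1,0,0,0,0,0,0.4],[0.02,0,0,0,0,0,0.4],[0,0,0,0,0,0,0.4]]]'
python3 -c "
from h import *
print(st(),w2b(st()['tool_pos']));carton('p12','scene');carton()"
```

```text
time: 21.62
tool_pos: [580.9, 97.0, 12.8]
tcp_rot: [-180.0, -0.0, 84.0]
ft_force: [-0.1, 0.6, -0.1]
finger_gap: 34.3
{'time': 21.62, 'joint_pos': [4.49, 17.75, 97.52, 0.02, 64.72, 10.47], 'tool_pos': [580.86, 97.03, 12.83], 'tcp_rot': [-180.0, -0.02, 84.01], 'ft_force': [-0.06, 0.64, -0.07], 'finger_gap': 34.31} [-98.10767459 -11.47792172]
carton bay c [39.4 -0.3] size [103.1 251. ] ang -0.7 world c [584.1 235. ] corners w [[621.0, 104.0], [650.0, 354.0], [548.0, 366.0], [518.0, 116.0]]
carton bay c [77.4 -4.5] size [ 96.3 173.1] ang -0.1 world c [592.2 272.3] corners w [[631.0, 181.0], [649.0, 353.0], [554.0, 364.0], [535.0, 191.0]]
```

Nicely straight now. About 5 mm remains, so I'll press on gently until the force rises.

```bash
python3 -m jog '[[[0.04,0,0,0,0,0,0.4],[0.03,0,0,0,0,0,0.4],[0.02,0,0,0,0,0,0.4],[0.02,0,0,0,0,0,0.4],[0,0,0,0,0,0,0.4]]]'
python3 -m jog '[[[0.02,0,0,0,0,0,0.4],[0.02,0,0,0,0,0,0.4],[0,0,0,0,0,0,0.4]]]'
python3 -c "
from h import *
print(st(),w2b(st()['tool_pos']));carton('p13','scene');carton()"
```

```text
time: 22.35
tool_pos: [581.5, 102.4, 12.8]
tcp_rot: [180.0, -0.0, 84.0]
ft_force: [-0.8, -0.6, -0.4]
finger_gap: 34.1
time: 22.72
tool_pos: [581.7, 104.5, 12.8]
tcp_rot: [180.0, -0.0, 84.0]
ft_force: [0.8, -1.2, 0.7]
finger_gap: 34.2
{'time': 22.72, 'joint_pos': [5.2, 18.04, 97.17, 0.01, 64.79, 11.2], 'tool_pos': [581.73, 104.45, 12.82], 'tcp_rot': [180.0, -0.01, 84.0], 'ft_force': [0.76, -1.16, 0.69], 'finger_gap': 34.22} [-90.63738236 -11.56755457]
carton bay c [46.8 -0.7] size [102.6 251.1] ang -0.7 world c [585.3 242.3] corners w [[622.0, 112.0], [651.0, 361.0], [549.0, 373.0], [520.0, 124.0]]
carton bay c [86.4 -4.5] size [ 96.5 170.5] ang -0.0 world c [593.2 281.3] corners w [[632.0, 191.0], [650.0, 361.0], [554.0, 371.0], [536.0, 202.0]]
```

```bash
for i in 1 2 3; do :; done; python3 -m jog '[[[0.02,0,0,0,0,0,0.4],[0.02,0,0,0,0,0,0.4],[0,0,0,0,0,0,0.4]]]'
python3 -m jog '[[[0.02,0,0,0,0,0,0.4],[0.02,0,0,0,0,0,0.4],[0,0,0,0,0,0,0.4]]]'
```

```text
time: 23.2
tool_pos: [581.9, 106.1, 12.8]
tcp_rot: [-180.0, 0.0, 84.0]
ft_force: [-0.7, -3.2, 2.1]
finger_gap: 34.3
time: 23.58
tool_pos: [581.9, 106.1, 12.8]
tcp_rot: [-180.0, 0.2, 84.0]
ft_force: [-2.5, -13.0, 3.8]
finger_gap: 33.9
```

The force rose to 13 N and the fingers stopped moving, so the carton is home. Next I'll back off, lift clear and check.

```bash
python3 -m jog '[[[-0.1,0,0,0,0,0,0.4],[-0.4,0,0,0,0,0,0.4],[-0.4,0,-0.5,0,0,0,0.4],[0,0,-1,0,0,0,0.4],[0,0,-1,0,0,0,0.4],[0,0,-1,0,0,0,0.4],[-1,0,0,0,0,0,0.4],[-1,0,0,0,0,0,0.4],[-1,0,0,0,0,0,0.4],[-1,0,0,0,0,0,0.4],[-1,0,0,0,0,0,0.4],[0,0,0,0,0,0,0.4]]]'
python3 -c "
from h import *
print(st());carton('p14');carton('p15','scene')
im=cv2.imread('pics/p14.png');cv2.imwrite('pics/p14c.png',cv2.resize(im[90:310,165:365],None,fx=2.7,fy=2.7,interpolation=cv2.INTER_CUBIC))"
```

```text
time: 25.08
tool_pos: [550.1, -189.1, 187.6]
tcp_rot: [-180.0, 0.0, 83.7]
ft_force: [-0.3, 0.1, 0.5]
finger_gap: 33.8
{'time': 25.08, 'joint_pos': [-23.99, 6.01, 91.43, -0.03, 82.55, -17.73], 'tool_pos': [550.13, -189.06, 187.62], 'tcp_rot': [-180.0, 0.04, 83.74], 'ft_force': [-0.32, 0.12, 0.52], 'finger_gap': 33.8}
carton bay c [47.2 -4.4] size [ 96.4 251.9] ang -0.0 world c [589.  242.3] corners w [[624.0, 112.0], [650.0, 362.0], [554.0, 373.0], [528.0, 122.0]]
carton bay c [48.2 -1.1] size [101.7 249.9] ang -0.7 world c [585.9 243.6] corners w [[622.0, 114.0], [651.0, 362.0], [550.0, 374.0], [521.0, 125.0]]
```

View pics/p14c.png

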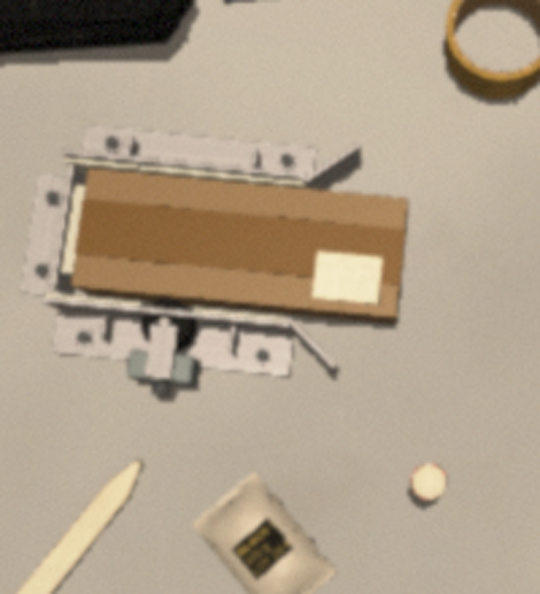

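The crop shows the carton between the fences. Its leading end, at (77–88, 170–290), is against the white end-stop strip, and its sides are parallel to the fences. The tape roll, glue stick and pouch are where they started.

```bash
python3 -c "
from bench import job
print(job.hand_in())"
```

```text
the job is handed in; nothing more can be done
None
```

The carton is home in the taping bay and the job is handed in at about 25 s of the 72 s allowed; the hand-in gives no verdict.

**What I did:** I pushed the carton away from the robot by its near end. I then swung its +x end left from the far side, ran it along the post's roller, straightened it, and pushed it lengthwise into the bay. Only the fingers pushed it, along the bench. At the end stop the fingers stopped moving and the force rose to 13 N; I then backed off and lifted clear.

**Last checks:**

| Check | Top camera | Scene camera | Limit |
|---|---|---|---|
| x in the bay's frame (mm) | 47.2 | 48.2 | 38 to 50 |
| y in the bay's frame (mm) | -4.4 | -1.1 (slightly biased by the visible carton side) | -10 to 10 |
| Angle to the bay (degrees) | 0.0 | -0.7 | about 4 |

- **Small disagreement:** both x readings are 2 to 3 mm past the nominal 45 mm. I put this down to my estimate of the bay's position, since the carton is physically against the stop.
- **Bystanders:** the tape roll, glue stick and pouch look unmoved in the last picture; I did not measure them again.
- **Robot:** it finished well clear, about 190 mm above the bench, with no contact force.

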